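Push the bench block home in its corner stop and cam it tight

ROBOT

A 6-joint arm with a two-finger parallel gripper is mounted at the origin on a cart in front of the work surface, level with it; the furniture and walls round the work are solid. World frame = base frame: x ahead of the robot, y to its left, z up, the work surface at z = 0. Lengths are in mm, angles in rad, forces in N, time in s.
With the tool pointing down it reaches from about 350 to 975 mm from the base axis. Payload 7.1 kg.
Tool frame: the origin (TCP) lies midway between the tips of the shut fingers; the grasp point (between the pads) lies ctrl.grip_point_offset behind it (ctrl.grip_point_offset is the distance from the TCP to the grasp point, in mm); z points along the fingers, y is the line along which they close (so a half turn about z gives the same grasp; the last joint's range is limited). The gripper opens to 88 mm and grips with 3 to 60 N. Pads are 20 mm wide; open, the fingers measure 115 mm over their backs; the gripper's body (75 mm by 178 mm) begins 61 mm behind the grasp point.
Start: joints at [-1.313, 0.423, 1.63, -0, 1.089, -0.019], TCP at [170.818, -601.187, 222.675] pointing down, gripper open.
Joint ranges: [-3, 3], [-0.9, 2.11], [0.09, 2.58], [-1.31, 4.45], [0.11, 2.69], [-2.54, 2.54]. Speed limits (rad/s): [2.39, 2.39, 3.01, 3.14, 3.14, 3.14].

INTERFACE

Orientations are given as a rotation vector (axis times angle).
In Python, from workcell import ctrl gives the robot as it stands.
- The arm moves only by the tool apply_moves, never from a script. Its argument "targets" is a list of rows, each an object of numbers: "tx", "ty", "tz": the shift along the world's x, y, z in m; "spin": the turn about the world's z in degrees. In form: [{"tx": .., "ty": .., "tz": .., "spin": ..}, ...]. A call has exactly 8 rows; each row is the pose to reach, as a shift and turn from the pose commanded when the call began; what a row does not reach only later rows make up. A row lasts 1/10 s, in which the tool goes at most 50 mm and 8.59 degrees, less where a joint would pass 70% of its speed; a pose out of reach is approached as far as the arm can. A call with a gripper value outside its range is refused whole. "gripper" is the closure, from -1 (fully open) to 1 (shut), set as the call begins (left out, the last holds). The fingers move at their own pace and stop on an object; the grip force is fixed at half the most. Time passes only in rows, so rows that repeat a pose let the fingers close, or fill a call up. It gives the time, the measured TCP pose, the force, the opening and the grip force at its end, in the units of the state.
- ctrl.get_obs(): the state, without advancing time (a new reading comes with each control period).
- ctrl.get_image(name): name is "scene" or "top" or "wrist"; returns the picture (384x512x3 uint8, red, green, blue); there is no depth.
- ctrl.get_calibration(name): a dict with "fov_y" (degrees; the focal length in pixels is half the picture's height over the tangent of half this angle, whatever the lens; pixels are square), "cx", "cy" (the principal point, pixels), "rvec" (rotation vector, rad) and "tvec" (3), from world to camera coordinates, as OpenCV has them. Camera axes: x right, y down, z forward; pixel columns grow to the right and rows downward; lengths in mm; the calibration is good to about 2 mm. A picture is of the moment at which its call begins: read the wrist's pose just before it. get_calibration takes no time and is no camera call; for the wrist camera it gives the pose at the moment of the call.
- ctrl.close_job(): hands the job in; it is judged then, once.
Trained networks look in the newest picture that a camera, given by its name, has taken for a name from the list of things; names that differ only in an ending like _2 or _b are one class to them, and where a whole thing is asked for, a point or a joint stands for the part that bears it (a point fixed in the world has none). Each returns a list of dicts, best first, with "score" (0 to 1); they miss things now and then, are a little off and sometimes report something else, mostly with a low value. They report only what shows in the picture. A call takes as long as a camera call. They do not tell look-alikes from the thing itself.
- ctrl.outline_of(name, camera): "pixels" (384x512 bool, what is visible of it) and "box" ([left, top, right, bottom] in pixels, round what is visible of it).
- ctrl.pinpoint(name, camera): "uv" ([column, row] in pixels: a listed point, or the origin of a listed thing).
The state is a dict: "t": time; "qpos": joint angles; "qvel": joint speeds; "joint_torque": joint torques, N m; "ee_pos": TCP position; "orientation": TCP orientation; "ft_force": force on the tool from outside, world axes, zero at the start; "moment": the same for the moment, N m; "width": finger opening in mm; "grasp_force": force on a finger pad.
Only numpy, scipy, OpenCV 4.12 (cv2) and the standard library are available. Lean on these libraries where they do the work, as an engineer would, in place of code of your own. Each camera call takes 0.05 s, during which the arm holds its last target. There are 200 camera calls.

TASK

Get the steel bench block ready for stamping. With the fingertips, push it along the bench into the corner of the bench stop until it sits flush against both brass fences, then push the red-knobbed cam lever round (anticlockwise seen from above) until the cam bites and holds the block tight. Only push: do not pinch, lift or tip the block, push gently, and leave the other things on the bench where they are.

Things in the scene. Friction and masses are not known exactly. Their poses are not given: they have to be found in the camera images.
- bench_stop: corner stop fixed to the bench: two brass fences 22 mm wide, 16 mm high, in an L. Origin: the L's inner corner at bench level; axes x, y along the fences. Back fence: stopping face x = 0, from y = -22 to +118 mm. Side fence: stopping face y = 0, from x = 0 to -160 mm. The block's space is at negative x and positive y, entered from negative x. New place and direction each time
- bench_block: polished steel bench block, 52 x 52 x 20 mm, about 0.4 kg, lying loose on the bench; origin in the centre of its underside, x and y axes square to its sides, z up
- cam_lever (a joint): lever angle about its upright pivot (rad): starts open at 0 to 0.25, grows anticlockwise from above to the end stop at 1.85. Friction 0.2 N m: it stays where it is left. At 0 the lever points along the stop's +y, at 1.6 along its -x. With the block home the cam touches it at about 1.5 and squeezes harder from there (about 5 to 10 N at the knob): tight from 1.6 on
- lever_knob (a point): centre of the upright red knob at the lever's end, 41 mm above the bench; the knob is a round post about 19 mm thick, from 24 to 58 mm above the bench, and 75 mm from the pivot. The lever itself is a flat bar 13 mm wide, 18 to 24 mm above the bench. It moves with the lever
- cam_pivot (a point): top of the cam, on the lever's upright pivot axis, at x = -22, y = 81, z = 18 mm in the stop's frame. The steel cam (40 mm disc, pivoted 10 mm off its centre) turns on a foot plate 5 mm high, x -47 to 0, y 66 to 118 mm; with the lever open the cam keeps to y above 61 mm and x above -52 mm
- chasing_hammer: chasing hammer with wooden handle, 185 mm long, lying on the bench; to be left alone (origin below its middle)
- dapping_block: brass dapping cube, 50 mm; to be left alone (origin in the centre of its underside)
- ring_brass: brass finger ring, 30 mm across, 6 mm high; to be left alone
- needle_file: needle file with red handle, 155 mm long; to be left alone (origin below its middle)
- loupe: folding loupe, black and silver, 27 x 58 x 20 mm; to be left alone
- tape_roll: roll of cream tape, 104 mm across, 25 mm high; to be left alone
- block_home (a point): point on the bench, x = -26, y = 26 mm in the stop's frame: the centre of the block when it is home, its sides square to the fences. A 61 mm wide lane along the side fence leads to it
Mind the look-alikes: they are no part of the job. Leave any black or orange look-alike of the bench_block alone.

How it is judged:
By the outcome, as a careful person would: the job done as asked, in the order asked, and still so for the second after the job is handed in, with the robot touching nothing.
It also fails if it takes over 72 s, if anything falls off the work surface, if the arm or the gripper's body presses on something with over 40 N, if the wrist force passes 120 N, or if a joint passes its speed limit or range.

## Working session

There is one attempt and no reset: what is moved stays moved. The work goes in short steps, Python scripts to look and compute and a tool call to move; the robot and the scene stay as the last step left them, time stands still between calls to the robot, and variables do not carry over. Pictures are saved under pics/ and viewed, at most 10 in all, crops included, and the job is handed in when it is done.

Besides the shell and the picture viewer there is one more tool, called as a command line: name --argument value ..., lists and objects as JSON in quotes. apply_moves: Moves the arm, as the interface text tells. Its arguments: {"type":"object","properties":{"targets":{"type":"array"},"gripper":{"type":"number"}},"required":["targets"]}

```bash
mkdir -p pics; cat > h.py <<'E'
import numpy as np, cv2
from workcell import ctrl
def cal(n):
    c=ctrl.get_calibration(n); f=192/np.tan(np.radians(c["fov_y"])/2)
    K=np.array([[f,0,c["cx"]],[0,f,c["cy"]],[0,0,1.]])
    return K,cv2.Rodrigues(np.array(c["rvec"],float))[0],np.array(c["tvec"],float)
def atz(n,uv,z,C=None):
    K,R,t=C or cal(n); uv=np.atleast_2d(uv).astype(float)
    d=(np.linalg.inv(K)@np.c_[uv,np.ones(len(uv))].T).T@R; o=-R.T@t
    return o+d*((z-o[2])/d[:,2])[:,None]
def proj(n,P,C=None):
    K,R,t=C or cal(n); q=(K@(R@np.atleast_2d(P).T+t[:,None])).T
    return q[:,:2]/q[:,2:]
def tri(obs):
    A=[];b=[]
    for (K,R,t),uv in obs:
        P=K@np.c_[R,t]
        for i in (0,1):
            r=P[i]-uv[i]*P[2]; A.append(r[:3]); b.append(-r[3])
    A=np.array(A);b=np.array(b)
    return np.linalg.lstsq(A,b,rcond=None)[0]
E
python3 - <<'E'
from h import *
np.set_printoptions(precision=1,suppress=True)
ims=[]
for n in ("top","scene"):
    im=ctrl.get_image(n); cv2.imwrite(f"pics/{n}.png",im[:,:,::-1])
    K,R,t=cal(n); print(n,"cam at",-R.T@t)
    for o in ("bench_stop","bench_block","lever_knob","cam_pivot","block_home"):
        print(o,[(np.round(d["uv"],1),round(d["score"],2)) for d in ctrl.pinpoint(o,n)[:3]])
    for o in ("bench_block","bench_stop"):
        print(o,[(np.round(d["box"]),round(d["score"],2)) for d in ctrl.outline_of(o,n)[:3]])
E
```

```text
top cam at [ 244.4  160.7 1090.3]
bench_stop [(array([257.2, 167.5]), 0.66)]
bench_block [(array([212.5, 175.4]), 0.87), (array([301.6, 190.1]), 0.75)]
lever_knob [(array([266.4, 218.4]), 0.76), (array([343. , 230.5]), 0.66)]
cam_pivot [(array([265.8, 197. ]), 0.82)]
block_home [(array([268.5, 177.3]), 0.6)]
bench_block [(array([287., 175., 312., 200.]), 0.97), (array([338., 180., 359., 200.]), 0.83), (array([201., 159., 224., 187.]), 0.58)]
bench_stop [(array([248., 159., 319., 225.]), 0.69)]
scene cam at [-289.5  705.4 1011. ]
bench_stop [(array([240. , 188.9]), 0.62)]
bench_block [(array([211.3, 208.4]), 0.66), (array([283.3, 186.3]), 0.64), (array([315.3, 173. ]), 0.58)]
lever_knob [(array([274. , 210.1]), 0.46)]
cam_pivot [(array([262.3, 198.2]), 0.65)]
block_home [(array([251.3, 191.2]), 0.61), (array([206.5, 255.7]), 0.39)]
bench_block [(array([200., 195., 224., 217.]), 0.71), (array([232., 168., 286., 216.]), 0.63), (array([304., 163., 327., 181.]), 0.61)]
bench_stop [(array([230., 165., 285., 216.]), 0.65)]
```

View pics/top.png

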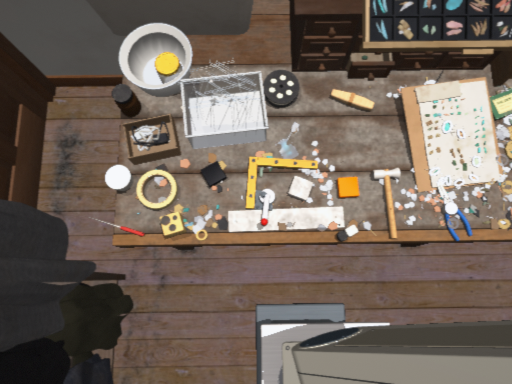

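View pics/scene.png

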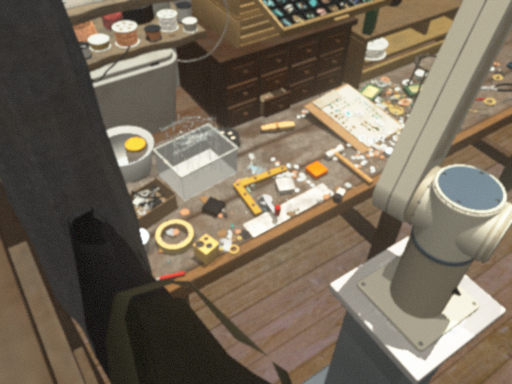

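The top view shows the stop's corner at about (254,164). The side fence runs right to (318,165) and the back fence runs down to (250,207). The steel block is at (301,188), the knob at (265,221) and the cam at (267,197). The black look-alike is at (213,174) and the orange one at (348,187). The scene view agrees with this.

```bash
python3 - <<'E'
from h import *
np.set_printoptions(precision=1,suppress=True)
for n,uv,z in [("corner",(257.2,167.5),0),("fence end side",(318,168),16),("back end",(255,207),16),("block",(301.6,190.1),0),("knob",(266.4,218.4),41),("pivot",(265.8,197),18),("home",(268.5,177.3),0),("orange",(348,187),20)]:
    print(n,atz("top",uv,z)[0])
for n,uv,z in [("corner",(240,188.9),0),("block",(283.3,186.3),0),("knob",(274,210.1),41),("pivot",(262.3,198.2),18),("home",(251.3,191.2),0)]:
    print("scene",n,atz("scene",uv,z)[0])
T,S=cal("top"),cal("scene")
for n,a,b in [("corner",(257.2,167.5),(240,188.9)),("block",(301.6,190.1),(283.3,186.3)),("knob",(266.4,218.4),(274,210.1)),("pivot",(265.8,197),(262.3,198.2))]:print("tri",n,tri([(T,a),(S,b)]))
o=ctrl.get_obs(); print(o["ee_pos"],o["orientation"],o["t"],ctrl.grip_point_offset,o["width"])
K,R,t=cal("wrist"); print("wrist cam",-R.T@t,R, K)
E
```

```text
corner [552.3 163.1   0. ]
fence end side [544.3   2.5  16. ]
back end [441.9 170.1  16. ]
block [488.6  46.3   0. ]
knob [407.9 141.6  41. ]
pivot [467.5 141.8  18. ]
home [524.8 133.3   0. ]
orange [490.7 -72.9  20. ]
scene corner [560.5 170.    0. ]
scene block [497.7  51.3   0. ]
scene knob [403.1 156.3  41. ]
scene pivot [477.  144.9  18. ]
scene home [533.5 146.3   0. ]
tri corner [556.5 167.2   0.1]
tri block [491.8  50.4   3.2]
tri knob [413.4 144.   23. ]
tri pivot [469.9 145.2  23.1]
[ 170.8 -601.2  222.7] [3.1 0.4 0. ] 0.8 18.700000000000003 88.05969993311955
wrist cam [ 237.8 -582.3  384.3] [[ 0.3 -1.  -0. ]
 [-0.9 -0.3  0.3]
 [-0.2 -0.1 -1. ]] [[271.7   0.  258.3]
 [  0.  271.7 195.8]
 [  0.    0.    1. ]]
```

apply_moves --gripper 1 --targets '[{"tx": 0.018,"ty": 0.042,"tz": 0,"spin": -1},{"tx": 0.036,"ty": 0.085,"tz": 0,"spin": -2},{"tx": 0.054,"ty": 0.128,"tz": 0,"spin": -4},{"tx": 0.072,"ty": 0.171,"tz": 0,"spin": -6},{"tx": 0.09,"ty": 0.214,"tz": 0,"spin": -8},{"tx": 0.108,"ty": 0.257,"tz": 0,"spin": -10},{"tx": 0.126,"ty": 0.3,"tz": 0,"spin": -12},{"tx": 0.145,"ty": 0.34,"tz": 0,"spin": -12}]'

```text
t: 1.6
ee_pos: [316.1, -259.4, 222.9]
orientation: [3.14, 0.104, 0.001]
ft_force: [1.0, -0.1, 0.7]
width: 27.1
grasp_force: 0.0
```

apply_moves --targets '[{"tx": 0.018,"ty": 0.042,"tz": 0},{"tx": 0.036,"ty": 0.085,"tz": 0},{"tx": 0.054,"ty": 0.128,"tz": -0.01},{"tx": 0.072,"ty": 0.171,"tz": -0.02},{"tx": 0.09,"ty": 0.214,"tz": -0.035},{"tx": 0.108,"ty": 0.257,"tz": -0.05},{"tx": 0.126,"ty": 0.3,"tz": -0.06},{"tx": 0.145,"ty": 0.34,"tz": -0.07}]'

```text
validation failed for argument at $.ta...
```

```bash
cat > look.py <<'E'
import sys; from h import *
np.set_printoptions(precision=1,suppress=True)
n=sys.argv[1]; o=ctrl.get_obs(); C=cal("wrist"); im=ctrl.get_image("wrist"); cv2.imwrite(f"pics/{n}.png",im[:,:,::-1]); np.savez(f"{n}.npz",K=C[0],R=C[1],t=C[2])
print(o["t"],o["ee_pos"],o["orientation"],o["width"],o["ft_force"])
for p,z in (("bench_stop",0),("bench_block",0),("lever_knob",41),("cam_pivot",18),("block_home",0)):
    for d in ctrl.pinpoint(p,"wrist")[:3]: print(p,d["uv"],round(d["score"],2),atz("wrist",d["uv"],z,C)[0])
d=ctrl.outline_of("bench_block","wrist")
for e in d[:3]:
    c=max(cv2.findContours(e["pixels"].astype(np.uint8),0,2)[0],key=cv2.contourArea)
    P=atz("wrist",c[:,0],20,C)[:,:2].astype(np.float32); print("blk",e["box"],round(e["score"],2),cv2.minAreaRect(P))
E
python3 look.py w1
```

```text
1.6 [ 316.1 -259.4  222.9] [3.1 0.1 0. ] 27.072231953266392 [ 1.  -0.1  0.7]
bench_block [118.3, 26.2] 0.9 [494.9 -70.8   0. ]
bench_block [120.9, 126.0] 0.42 [372.6 -66.6   0. ]
blk [0.0, 1.4, 45.8, 52.3] 0.85 ((487.141845703125, 36.53839874267578), (50.678733825683594, 53.5828857421875), 69.33340454101562)
blk [87.1, 0.2, 141.2, 49.8] 0.64 ((490.31475830078125, -78.11946868896484), (51.89231491088867, 57.923004150390625), 3.7166097164154053)
```

View pics/w1.png

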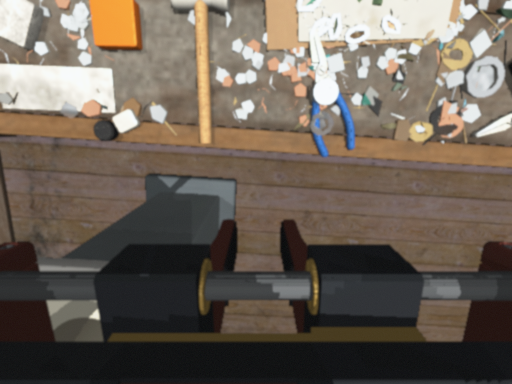

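The wrist view shows the fingers at the bottom, the orange block at (115,22) and the steel block cut off at (20,20). The second move was refused because its rows had no spin, so I'll send it again.

apply_moves --targets '[{"tx": 0.018,"ty": 0.042,"tz": 0,"spin": 0},{"tx": 0.036,"ty": 0.085,"tz": 0,"spin": 0},{"tx": 0.054,"ty": 0.128,"tz": -0.01,"spin": 0},{"tx": 0.072,"ty": 0.171,"tz": -0.02,"spin": 0},{"tx": 0.09,"ty": 0.214,"tz": -0.035,"spin": 0},{"tx": 0.108,"ty": 0.257,"tz": -0.05,"spin": 0},{"tx": 0.126,"ty": 0.3,"tz": -0.06,"spin": 0},{"tx": 0.145,"ty": 0.34,"tz": -0.07,"spin": 0}]'

```text
t: 2.75
ee_pos: [461.7, 79.5, 151.9]
orientation: [3.14, 0.103, -0.0]
ft_force: [1.1, -1.2, 0.7]
width: 0.1
grasp_force: 0.0
```

```bash
python3 look.py w2
```

```text
2.75 [461.7  79.5 151.9] [ 3.1  0.1 -0. ] 0.0751117580484049 [ 1.1 -1.2  0.7]
bench_stop [185.3, 93.4] 0.8 [559.7 165.7   0. ]
bench_block [287.4, 161.3] 0.77 [493.3  48.3   0. ]
bench_block [388.3, 168.2] 0.76 [492.9 -69.4   0. ]
bench_block [83.2, 107.6] 0.75 [537.7 277.8   0. ]
lever_knob [190.2, 247.3] 0.65 [398.1 150.2  41. ]
lever_knob [9.5, 222.4] 0.23 [414.5 342.   41. ]
cam_pivot [199.1, 173.1] 0.7 [476.3 146.1  18. ]
cam_pivot [185.8, 91.6] 0.49 [559.8 160.5  18. ]
blk [257.8, 130.6, 317.9, 193.2] 0.94 ((493.7431640625, 52.148475646972656), (52.88397216796875, 52.527198791503906), 67.11534881591797)
blk [39.2, 73.3, 113.5, 143.4] 0.65 ((534.7933959960938, 273.6628723144531), (55.33675003051758, 58.69452667236328), 29.325618743896484)
blk [366.0, 146.5, 424.2, 195.0] 0.56 ((494.6955871582031, -68.91478729248047), (52.11907958984375, 59.1790885925293), 1.9096869230270386)
```

View pics/w2.png

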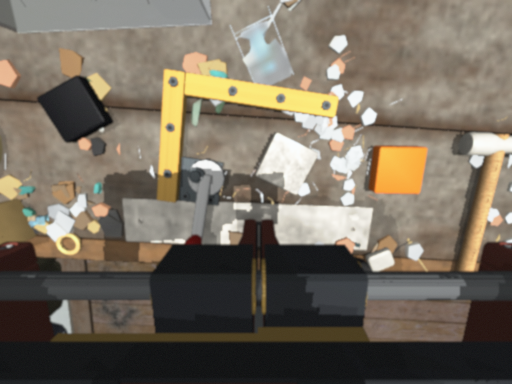

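The wrist view shows the L's inner corner at (184,97), with its fence ends near (335,117) and (178,200). The steel block is at (288,162), turned about 23°. The pivot is at (206,175) and the knob at (193,240), partly hidden. Next I'll fit the L to the picture.

```bash
cat > fit.py <<'E'
import sys; from h import *
from scipy.optimize import least_squares
np.set_printoptions(precision=3,suppress=True)
n=sys.argv[1]; d=np.load(n+".npz"); C=(d["K"],d["R"],d["t"])
hsv=cv2.cvtColor(cv2.imread(f"pics/{n}.png"),cv2.COLOR_BGR2HSV)
m=cv2.inRange(hsv,(18,140,120),(32,255,255))
m=cv2.morphologyEx(m,cv2.MORPH_CLOSE,np.ones((5,5)));m=cv2.morphologyEx(m,cv2.MORPH_OPEN,np.ones((5,5)))
c=max(cv2.findContours(m,0,cv2.CHAIN_APPROX_NONE)[0],key=cv2.contourArea)
P=atz("wrist",c[:,0],16,C)[:,:2]
L=np.array([[0,0],[0,118],[22,118],[22,-22],[-160,-22],[-160,0]],np.float32)
def f(p):
    a=p[2];R=np.array([[np.cos(a),-np.sin(a)],[np.sin(a),np.cos(a)]])
    q=((P-p[:2])@R).astype(np.float32)
    return [cv2.pointPolygonTest(L,(float(x),float(y)),True) for x,y in q]
s=least_squares(f,[558,165,np.pi/2+.05],loss="soft_l1",f_scale=1.5,diff_step=1e-4)
p=s.x; r=np.array(f(p)); print("stop",p[:2],np.degrees(p[2]),"res med",np.median(abs(r)),len(r)); np.save("stop.npy",p)
a=p[2];R=np.array([[np.cos(a),-np.sin(a)],[np.sin(a),np.cos(a)]])
for nm,q in (("home",[-26,26]),("pivot",[-22,81]),("endS",[-160,0])): print(nm,p[:2]+R@q)
if len(sys.argv)>2:
    e=ctrl.outline_of("bench_block","wrist")
    for e in e:
        b=e["box"]; 
        c=max(cv2.findContours(e["pixels"].astype(np.uint8),0,2)[0],key=cv2.contourArea)
        Q=(atz("wrist",c[:,0],20,C)[:,:2]-p[:2])@R
        rr=cv2.minAreaRect(Q.astype(np.float32)); print("blk in stop frame",rr,round(e["score"],2))
    for d in ctrl.pinpoint("lever_knob","wrist")[:1]:
        q=(atz("wrist",d["uv"],41,C)[0,:2]-p[:2])@R-[-22,81]; print("knob rel pivot",q,"angle",np.arctan2(-q[0],q[1]))
E
python3 fit.py w2 1
```

```text
stop [557.277 162.121] 70.08111167083379 res med 84.4850524406113 151
home [523.974 146.534]
pivot [473.627 169.033]
endS [502.766  11.692]
blk in stop frame ((-125.03827667236328, 22.26630401611328), (52.527217864990234, 52.883975982666016), 87.03422546386719) 0.94
blk in stop frame ((97.20965576171875, 59.13946533203125), (58.69453430175781, 55.336795806884766), 49.24448013305664) 0.65
blk in stop frame ((-238.53456115722656, -19.874126434326172), (59.17910385131836, 52.11909866333008), 21.828584671020508) 0.56
knob rel pivot [-43.475  64.617] angle 0.5922444958417268
```

```bash
python3 - <<'E'
s=open("fit.py").read()
s=s.replace('c=max(cv2.findContours(m,0,cv2.CHAIN_APPROX_NONE)[0],key=cv2.contourArea)','''u0=proj("wrist",[[562+0*1,90,16]],C)[0]
cs=[k for k in cv2.findContours(m,0,cv2.CHAIN_APPROX_NONE)[0] if cv2.contourArea(k)>300]
for k in cs: print("c",cv2.boundingRect(k),cv2.contourArea(k))
c=max(cs,key=lambda k:cv2.pointPolygonTest(k,tuple(map(float,u0)),True))''').replace("(18,140,120)","(18,110,90)")
open("fit.py","w").write(s)
E
python3 -c "
import cv2;h=cv2.cvtColor(cv2.imread('pics/w2.png'),cv2.COLOR_BGR2HSV)
for u,v in((173,110),(172,150),(260,94),(300,104),(325,105)):print(h[v,u])"
python3 fit.py w2 1
```

```text
[ 24 136 250]
[ 24 137 249]
[ 26 131 251]
[ 25 130 251]
[ 90   9 112]
c (0, 201, 33, 42) 974.5
c (378, 148, 47, 39) 1477.5
c (157, 69, 181, 132) 6084.5
stop [556.847 162.922] 85.39211643211621 res med 0.5494200587272644 589
home [528.843 139.095]
pivot [474.342 147.501]
endS [543.993   3.44 ]
blk in stop frame ((-115.48539733886719, 54.000999450683594), (52.527198791503906, 52.88398361206055), 71.7232437133789) 0.94
blk in stop frame ((108.61088562011719, 30.87900161743164), (58.69452667236328, 55.33679962158203), 33.93347930908203) 0.65
blk in stop frame ((-236.08084106445312, 43.325904846191406), (59.1790885925293, 52.11909866333008), 6.517580032348633) 0.56
knob rel pivot [-3.465 76.246] angle 0.0454089224527207
```

apply_moves --targets '[{"tx": -0.012,"ty": -0.013,"tz": -0.01,"spin": -4},{"tx": -0.024,"ty": -0.0254,"tz": -0.03,"spin": -8.4},{"tx": -0.024,"ty": -0.0254,"tz": -0.06,"spin": -8.4},{"tx": -0.024,"ty": -0.0254,"tz": -0.09,"spin": -8.4},{"tx": -0.024,"ty": -0.0254,"tz": -0.115,"spin": -8.4},{"tx": -0.024,"ty": -0.0254,"tz": -0.13,"spin": -8.4},{"tx": -0.024,"ty": -0.0254,"tz": -0.14,"spin": -8.4},{"tx": -0.024,"ty": -0.0254,"tz": -0.144,"spin": -8.4}]'

```text
t: 4.1
ee_pos: [436.6, 53.1, 8.1]
orientation: [3.139, -0.125, -0.001]
ft_force: [-0.5, 0.3, -0.1]
width: 0.2
grasp_force: 0.0
```

```bash
python3 look.py w3
```

```text
4.1 [436.6  53.1   8.1] [ 3.1 -0.1 -0. ] 0.21010163822529257 [-0.5  0.3 -0.1]
bench_stop [46.9, 46.2] 0.87 [558.7 163.5   0. ]
bench_block [456.9, 130.5] 0.83 [493.2 -71.9   0. ]
bench_block [256.5, 144.3] 0.7 [494.8  50.    0. ]
lever_knob [96.6, 331.7] 0.61 [401.3 147.8  41. ]
cam_pivot [92.0, 191.2] 0.81 [477.2 146.2  18. ]
blk [415.2, 74.6, 508.7, 184.0] 0.87 ((493.5145568847656, -63.012733459472656), (52.182647705078125, 51.89949417114258), 2.6049883365631104)
blk [199.4, 88.4, 316.0, 205.7] 0.62 ((492.7429504394531, 50.965858459472656), (51.80373001098633, 51.53488540649414), 67.10320281982422)
blk [0.6, 0.0, 342.2, 331.1] 0.46 ((496.1824951171875, 98.06867218017578), (176.07861328125, 143.9946746826172), 85.36029815673828)
```

View pics/w3.png

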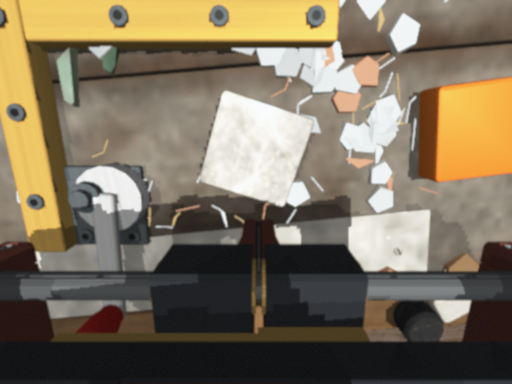

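The second view, from lower down, agrees with the first: the block and stop are within 2 mm. The block's near corner is at (280,205), and the fingertip is at (258,225).

apply_moves --targets '[{"tx": 0.003,"ty": -0.005,"tz": 0,"spin": 0},{"tx": 0.008,"ty": -0.0055,"tz": 0,"spin": 0},{"tx": 0.012,"ty": -0.006,"tz": 0,"spin": 0},{"tx": 0.016,"ty": -0.0063,"tz": 0,"spin": 0},{"tx": 0.02,"ty": -0.0066,"tz": 0,"spin": 0},{"tx": 0.024,"ty": -0.007,"tz": 0,"spin": 0},{"tx": 0.028,"ty": -0.0073,"tz": 0,"spin": 0},{"tx": 0.032,"ty": -0.0076,"tz": 0,"spin": 0}]'

```text
t: 5.25
ee_pos: [469.2, 45.8, 8.6]
orientation: [3.139, -0.124, -0.0]
ft_force: [-1.9, -0.4, -0.6]
width: 0.3
grasp_force: 0.6
```

```bash
cat > where.py <<'E'
from h import *
np.set_printoptions(precision=1,suppress=True)
p=np.load("stop.npy");a=p[2];R=np.array([[np.cos(a),-np.sin(a)],[np.sin(a),np.cos(a)]])
o=ctrl.get_obs();C=cal("wrist");im=ctrl.get_image("wrist");cv2.imwrite("pics/last.png",im[:,:,::-1]);np.savez("last.npz",K=C[0],R=C[1],t=C[2])
print(o["t"],"tcp stop",(np.array(o["ee_pos"])[:2]-p[:2])@R,"F stop",np.array(o["ft_force"])[:2]@R,"z",o["ee_pos"][2])
for e in ctrl.outline_of("bench_block","wrist"):
    c=max(cv2.findContours(e["pixels"].astype(np.uint8),0,2)[0],key=cv2.contourArea)
    Q=(atz("wrist",c[:,0],20,C)[:,:2]-p[:2])@R
    rr=cv2.minAreaRect(Q.astype(np.float32)); print("blk",np.round(rr[0],1),np.round(rr[1],1),round(rr[2],1),round(e["score"],2))
for d in ctrl.pinpoint("lever_knob","wrist")[:2]:
    q=(atz("wrist",d["uv"],41,C)[0,:2]-p[:2])@R-[-22,81]; print("knob",q,np.hypot(*q),"angle",np.round(np.arctan2(-q[0],q[1]),2),round(d["score"],2))
E
python3 where.py
```

```text
5.25 tcp stop [-123.8   78. ] F stop [-0.6  1.9] z 8.605074279247262
blk [-235.2   42.9] [59.5 53.8] 7.2 0.88
blk [-110.2   37.3] [52.1 52. ] 86.7 0.79
```

apply_moves --targets '[{"tx": -0.003,"ty": 0.0002,"tz": 0,"spin": 0},{"tx": -0.003,"ty": 0.006,"tz": 0,"spin": 0},{"tx": -0.0025,"ty": 0.0122,"tz": 0,"spin": 0},{"tx": 0.001,"ty": 0.012,"tz": 0,"spin": 0},{"tx": 0.004,"ty": 0.0118,"tz": 0,"spin": 0},{"tx": 0.007,"ty": 0.0116,"tz": 0,"spin": 0},{"tx": 0.009,"ty": 0.0114,"tz": 0,"spin": 0},{"tx": 0.011,"ty": 0.0112,"tz": 0,"spin": 0}]'

```text
t: 6.2
ee_pos: [479.6, 56.9, 8.6]
orientation: [3.139, -0.125, -0.001]
ft_force: [-2.8, 0.3, -0.1]
width: 0.6
grasp_force: 1.1
```

```bash
python3 where.py
```

```text
6.2 tcp stop [-111.9   68.4] F stop [0.1 2.8] z 8.591437289985079
blk [-231.5   42.4] [54.5 55.6] 7.6 0.72
blk [-109.2   28.7] [51.  52.2] 0.5 0.64
```

apply_moves --targets '[{"tx": 0.001,"ty": -0.0001,"tz": 0,"spin": 0},{"tx": 0.0015,"ty": -0.0001,"tz": 0,"spin": 0},{"tx": 0.002,"ty": -0.0002,"tz": 0,"spin": 0},{"tx": 0.0025,"ty": -0.0002,"tz": 0,"spin": 0},{"tx": 0.003,"ty": -0.0002,"tz": 0,"spin": 0},{"tx": 0.0033,"ty": -0.0003,"tz": 0,"spin": 0},{"tx": 0.0036,"ty": -0.0003,"tz": 0,"spin": 0},{"tx": 0.0036,"ty": -0.0003,"tz": 0,"spin": 0}]'

```text
t: 7.15
ee_pos: [483.5, 56.7, 8.7]
orientation: [-3.139, 0.124, -0.0]
ft_force: [-1.2, 0.1, -0.4]
width: 0.6
grasp_force: 0.6
```

apply_moves --targets '[{"tx": 0.0004,"ty": 0,"tz": 0,"spin": 0},{"tx": 0.0008,"ty": -0.0001,"tz": 0,"spin": 0},{"tx": 0.0012,"ty": -0.0001,"tz": 0,"spin": 0},{"tx": 0.0016,"ty": -0.0001,"tz": 0,"spin": 0},{"tx": 0.0019,"ty": -0.0002,"tz": 0,"spin": 0},{"tx": 0.0022,"ty": -0.0002,"tz": 0,"spin": 0},{"tx": 0.0025,"ty": -0.0002,"tz": 0,"spin": 0},{"tx": 0.0025,"ty": -0.0002,"tz": 0,"spin": 0}]'

```text
t: 7.95
ee_pos: [483.7, 56.6, 8.5]
orientation: [3.139, -0.124, -0.007]
ft_force: [-7.6, 1.1, 5.0]
width: 0.4
grasp_force: 3.9
```

```bash
python3 where.py
```

```text
7.95 tcp stop [-111.9   64.4] F stop [0.5 7.7] z 8.474674056747428
blk [-231.7   41.9] [54.2 55.5] 8.6 0.92
blk [-109.2   24.9] [50.9 50.3] 0.0 0.67
```

apply_moves --targets '[{"tx": -0.01,"ty": 0.0008,"tz": 0,"spin": 0},{"tx": -0.023,"ty": 0.0018,"tz": 0,"spin": 0},{"tx": -0.025,"ty": -0.022,"tz": 0,"spin": 0},{"tx": -0.0269,"ty": -0.046,"tz": 0,"spin": 0},{"tx": -0.01,"ty": -0.0474,"tz": 0,"spin": 0},{"tx": 0.01,"ty": -0.049,"tz": 0,"spin": 0},{"tx": 0.026,"ty": -0.0503,"tz": 0,"spin": 0},{"tx": 0.0359,"ty": -0.0511,"tz": 0,"spin": 0}]'

```text
t: 8.9
ee_pos: [523.0, 5.3, 8.9]
orientation: [-3.139, 0.125, -0.003]
ft_force: [-0.2, 0.8, -0.4]
width: 0.7
grasp_force: 0.0
```

```bash
python3 where.py
```

```text
8.9 tcp stop [-159.9   21.1] F stop [0.8 0.3] z 8.913559059335393
blk [-111.1   17.8] [53.2 39.9] 0.1 0.79
blk [-235.5   23.3] [57.5 28.8] 0.0 0.78
```

View pics/last.png

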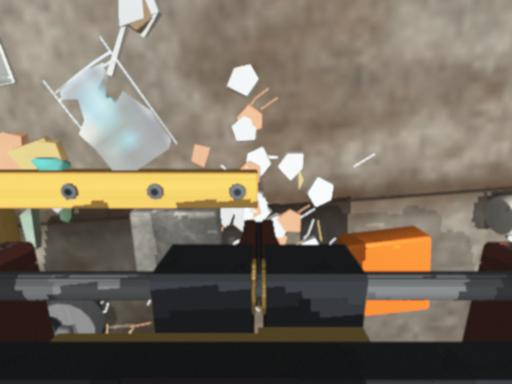

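The block at (176,240) is flush along the side fence. The fingertip at (258,230) is clear of its end face.

apply_moves --targets '[{"tx": 0.0005,"ty": 0.006,"tz": 0,"spin": 0},{"tx": 0.0008,"ty": 0.01,"tz": 0,"spin": 0},{"tx": 0.0011,"ty": 0.014,"tz": 0,"spin": 0},{"tx": 0.0015,"ty": 0.018,"tz": 0,"spin": 0},{"tx": 0.0018,"ty": 0.022,"tz": 0,"spin": 0},{"tx": 0.0021,"ty": 0.026,"tz": 0,"spin": 0},{"tx": 0.0024,"ty": 0.03,"tz": 0,"spin": 0},{"tx": 0.0027,"ty": 0.034,"tz": 0,"spin": 0}]'

```text
t: 9.85
ee_pos: [524.1, 39.6, 8.6]
orientation: [3.139, -0.124, -0.001]
ft_force: [-2.7, -3.0, 0.6]
width: 0.0
grasp_force: 1.6
```

```bash
python3 where.py
```

```text
9.85 tcp stop [-125.5   22.7] F stop [-3.2  2.4] z 8.567748861427003
blk [-33.6  72.5] [47.2 25.6] 0.0 0.66
blk [-232.5   24.2] [58.8 31.3] 0.0 0.64
blk [-90.9  13.9] [52.1 32.2] 0.9 0.55
```

apply_moves --targets '[{"tx": 0.0005,"ty": 0.004,"tz": 0,"spin": 0},{"tx": 0.001,"ty": 0.008,"tz": 0,"spin": 0},{"tx": 0.0014,"ty": 0.012,"tz": 0,"spin": 0},{"tx": 0.0018,"ty": 0.016,"tz": 0,"spin": 0},{"tx": 0.0022,"ty": 0.02,"tz": 0,"spin": 0},{"tx": 0.0026,"ty": 0.024,"tz": 0,"spin": 0},{"tx": 0.0029,"ty": 0.028,"tz": 0,"spin": 0},{"tx": 0.0032,"ty": 0.032,"tz": 0,"spin": 0}]'

```text
t: 10.8
ee_pos: [527.8, 71.7, 8.7]
orientation: [-3.139, 0.124, -0.0]
ft_force: [-0.5, -3.0, 1.7]
width: 0.4
grasp_force: 1.4
```

apply_moves --targets '[{"tx": 0.0003,"ty": 0.004,"tz": 0,"spin": 0},{"tx": 0.0006,"ty": 0.008,"tz": 0,"spin": 0},{"tx": 0.001,"ty": 0.012,"tz": 0,"spin": 0},{"tx": 0.0013,"ty": 0.015,"tz": 0,"spin": 0},{"tx": 0.0015,"ty": 0.018,"tz": 0,"spin": 0},{"tx": 0.0017,"ty": 0.021,"tz": 0,"spin": 0},{"tx": 0.0019,"ty": 0.023,"tz": 0,"spin": 0},{"tx": 0.0021,"ty": 0.025,"tz": 0,"spin": 0}]'

```text
t: 11.6
ee_pos: [529.8, 96.6, 8.7]
orientation: [3.139, -0.124, -0.0]
ft_force: [-0.2, -2.9, 2.5]
width: 0.6
grasp_force: 1.5
```

```bash
python3 where.py
```

```text
11.6 tcp stop [-68.3  21.6] F stop [-3.  -0.1] z 8.667042482117912
blk [-33.7  13.5] [51.7 31.7] 0.0 0.92
blk [-208.4   24.2] [21.9 25.3] 9.3 0.79
blk [77.5 12.4] [19.5 14.5] 76.6 0.59
```

View pics/last.png

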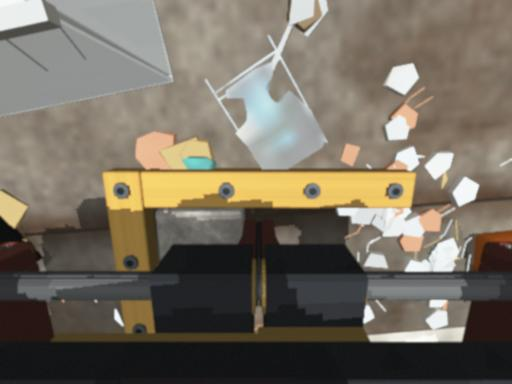

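The block is flush along the side fence, with about 7 mm left to the back fence (gap near (155,235)).

apply_moves --targets '[{"tx": 0.0001,"ty": 0.0015,"tz": 0,"spin": 0},{"tx": 0.0002,"ty": 0.003,"tz": 0,"spin": 0},{"tx": 0.0003,"ty": 0.004,"tz": 0,"spin": 0},{"tx": 0.0004,"ty": 0.005,"tz": 0,"spin": 0},{"tx": 0.0005,"ty": 0.006,"tz": 0,"spin": 0},{"tx": 0.0006,"ty": 0.007,"tz": 0,"spin": 0},{"tx": 0.0006,"ty": 0.0075,"tz": 0,"spin": 0},{"tx": 0.0006,"ty": 0.008,"tz": 0,"spin": 0}]'

```text
t: 12.55
ee_pos: [530.2, 104.3, 8.6]
orientation: [3.139, -0.124, -0.001]
ft_force: [-1.0, -6.6, 0.2]
width: 0.3
grasp_force: 2.6
```

apply_moves --targets '[{"tx": 0.0,"ty": 0.0003,"tz": 0,"spin": 0},{"tx": 0.0,"ty": 0.0006,"tz": 0,"spin": 0},{"tx": 0.0,"ty": 0.0009,"tz": 0,"spin": 0},{"tx": 0.0001,"ty": 0.0012,"tz": 0,"spin": 0},{"tx": 0.0001,"ty": 0.0015,"tz": 0,"spin": 0},{"tx": 0.0001,"ty": 0.0017,"tz": 0,"spin": 0},{"tx": 0.0001,"ty": 0.0017,"tz": 0,"spin": 0},{"tx": 0.0001,"ty": 0.0017,"tz": 0,"spin": 0}]'

```text
t: 13.35
ee_pos: [530.2, 104.4, 8.6]
orientation: [3.137, -0.124, -0.001]
ft_force: [0.5, -13.5, 0.5]
width: 0.5
grasp_force: 6.8
```

```bash
python3 where.py
```

```text
13.35 tcp stop [-60.5  21.9] F stop [-13.4  -1.6] z 8.639645693444296
blk [84.2 17.3] [21.3 42.7] 33.4 0.93
blk [-25.9  13. ] [51.7 30.9] 1.1 0.81
blk [-203.5   15.9] [ 6.4 14.9] 90.0 0.64
```

apply_moves --targets '[{"tx": -0.0005,"ty": -0.006,"tz": 0,"spin": 0},{"tx": -0.001,"ty": -0.012,"tz": 0,"spin": 0},{"tx": -0.001,"ty": -0.012,"tz": 0.045,"spin": 0},{"tx": -0.001,"ty": -0.012,"tz": 0.085,"spin": 0},{"tx": -0.03,"ty": 0.01,"tz": 0.085,"spin": 0},{"tx": -0.065,"ty": 0.034,"tz": 0.085,"spin": 0},{"tx": -0.1,"ty": 0.058,"tz": 0.085,"spin": 0},{"tx": -0.128,"ty": 0.08,"tz": 0.085,"spin": 0}]'

```text
t: 14.3
ee_pos: [400.6, 186.7, 93.9]
orientation: [-3.139, 0.125, 0.0]
ft_force: [0.3, 0.2, 0.4]
width: 0.5
grasp_force: 0.0
```

```bash
python3 where.py; python3 - <<'E'
from h import *
np.set_printoptions(precision=2,suppress=True)
print(ctrl.get_obs()["qpos"])
p=np.load("stop.npy");a=p[2];R=np.array([[np.cos(a),-np.sin(a)],[np.sin(a),np.cos(a)]])
for z in(16,):
    d=ctrl.pinpoint("bench_stop","wrist"); print([ (e["uv"],atz("wrist",e["uv"],0)[0]) for e in d[:1]])
E
```

```text
14.3 tcp stop [ 11.1 157.6] F stop [ 0.2 -0.3] z 93.85348195361729
blk [-24.6  27.7] [53.  51.4] 90.0 0.71
blk [110.7  33.2] [54.  57.3] 34.2 0.55
blk [-66.1  86.7] [180.3 178.4] 90.0 0.2
knob [-3.4 75. ] 75.1041741417238 angle 0.05 0.6
[0.41 0.38 2.11 0.   0.65 2.06]
[([268.2, 11.3], array([562.49, 166.58,   0.  ]))]
```

View pics/last.png

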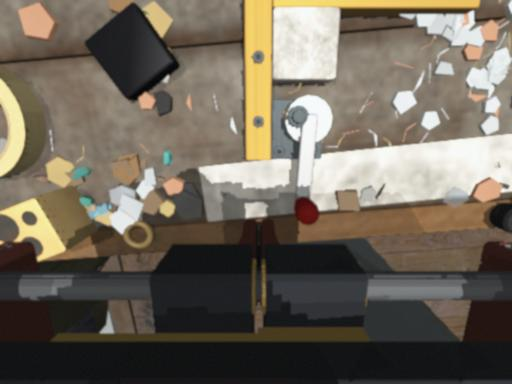

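The knob is at (306,210) and the fingertip at (258,230). The block is home and square at (305,42). Next I'll go down beside the knob and work out the arc.

apply_moves --targets '[{"tx": 0,"ty": 0,"tz": -0.015,"spin": 0},{"tx": 0,"ty": 0,"tz": -0.03,"spin": 0},{"tx": 0,"ty": 0,"tz": -0.045,"spin": 0},{"tx": 0,"ty": 0,"tz": -0.055,"spin": 0},{"tx": 0,"ty": 0,"tz": -0.06,"spin": 0},{"tx": 0,"ty": -0.005,"tz": -0.06,"spin": 0},{"tx": 0,"ty": -0.01,"tz": -0.06,"spin": 0},{"tx": 0,"ty": -0.01,"tz": -0.06,"spin": 0}]'

```text
t: 15.3
ee_pos: [402.7, 175.5, 34.1]
orientation: [-3.139, 0.126, -0.001]
ft_force: [1.0, -0.2, -0.0]
width: 0.9
grasp_force: 0.0
```

```bash
python3 - <<'E'
from h import *
np.set_printoptions(precision=1,suppress=True)
p=np.load("stop.npy");a=p[2];R=np.array([[np.cos(a),-np.sin(a)],[np.sin(a),np.cos(a)]])
o=ctrl.get_obs(); cur=np.array(o["ee_pos"])[:2]; print(o["ee_pos"],o["ft_force"],(cur-p[:2])@R)
def F(th,d=20): 
    return p[:2]+R@(np.array([-22,81])+75*np.array([-np.sin(th),np.cos(th)])+d*np.array([np.cos(th),np.sin(th)]))
sets=[[0.05+.06*i for i in range(8)],[.47+.065*i for i in range(1,9)],[.99+.055*i for i in range(1,9)],[1.43+.03*i for i in range(1,9)]]
prev=cur;pth=0
for s in sets:
    for th in s: print(np.r_[F(th)-prev,np.degrees(th-pth)],round(th,3))
    prev=F(s[-1]);pth=s[-1];print()
E
```

```text
[402.7 175.5  34.1] [ 1.  -0.2 -0. ] [  0.2 154.6]
[-2.8 -5.7  2.9] 0.05
[ -4.  -10.2   6.3] 0.11
[ -4.9 -14.8   9.7] 0.17
[ -5.6 -19.4  13.2] 0.23
[ -5.9 -24.1  16.6] 0.29
[ -6.  -28.7  20.1] 0.35
[ -5.8 -33.4  23.5] 0.41
[ -5.4 -38.   26.9] 0.47

[ 0.8 -5.   3.7] 0.535
[ 1.9 -9.9  7.4] 0.6
[  3.4 -14.7  11.2] 0.665
[  5.2 -19.5  14.9] 0.73
[  7.2 -24.1  18.6] 0.795
[  9.6 -28.5  22.3] 0.86
[ 12.2 -32.8  26.1] 0.925
[ 15.1 -36.9  29.8] 0.99

[ 2.7 -3.3  3.2] 1.045
[ 5.5 -6.5  6.3] 1.1
[ 8.5 -9.5  9.5] 1.155
[ 11.7 -12.4  12.6] 1.21
[ 15.1 -15.   15.8] 1.265
[ 18.5 -17.5  18.9] 1.32
[ 22.1 -19.8  22.1] 1.375
[ 25.9 -21.9  25.2] 1.43

[ 2.1 -1.   1.7] 1.46
[ 4.2 -2.   3.4] 1.49
[ 6.3 -3.   5.2] 1.52
[ 8.5 -3.8  6.9] 1.55
[10.7 -4.6  8.6] 1.58
[12.9 -5.3 10.3] 1.61
[15.1 -6.  12. ] 1.64
[17.4 -6.6 13.8] 1.67
```

apply_moves --targets '[{"tx": -0.0028,"ty": -0.0057,"tz": 0,"spin": 3},{"tx": -0.004,"ty": -0.0102,"tz": 0,"spin": 6.3},{"tx": -0.0049,"ty": -0.0148,"tz": 0,"spin": 9.7},{"tx": -0.0056,"ty": -0.0194,"tz": 0,"spin": 13.2},{"tx": -0.0059,"ty": -0.0241,"tz": 0,"spin": 16.6},{"tx": -0.006,"ty": -0.0287,"tz": 0,"spin": 20},{"tx": -0.0058,"ty": -0.0334,"tz": 0,"spin": 23.5},{"tx": -0.0054,"ty": -0.038,"tz": 0,"spin": 27}]'

```text
t: 16.1
ee_pos: [397.4, 138.2, 34.2]
orientation: [-3.08, -0.615, -0.002]
ft_force: [-0.3, 3.0, -0.2]
width: 0.3
grasp_force: 1.4
```

```bash
python3 where.py
```

```text
16.1 tcp stop [-37.4 157. ] F stop [2.9 0.6] z 34.20448964090085
blk [-24.8  28.5] [51.9 55.3] 0.4 0.61
knob [-31.7  69. ] 75.93908554673445 angle 0.43 0.74
```

Following well, with the lever at about 0.43 and 3 N.

apply_moves --targets '[{"tx": 0.0008,"ty": -0.005,"tz": 0,"spin": 3.7},{"tx": 0.0019,"ty": -0.0099,"tz": 0,"spin": 7.4},{"tx": 0.0034,"ty": -0.0147,"tz": 0,"spin": 11.2},{"tx": 0.0052,"ty": -0.0195,"tz": 0,"spin": 14.9},{"tx": 0.0072,"ty": -0.0241,"tz": 0,"spin": 18.6},{"tx": 0.0096,"ty": -0.0285,"tz": 0,"spin": 22.3},{"tx": 0.0122,"ty": -0.0328,"tz": 0,"spin": 26.1},{"tx": 0.0151,"ty": -0.0369,"tz": 0,"spin": 29.8}]'

```text
t: 17.05
ee_pos: [412.4, 101.4, 34.0]
orientation: [-2.82, -1.385, -0.001]
ft_force: [-1.2, 2.6, 1.1]
width: 0.4
grasp_force: 1.4
```

apply_moves --targets '[{"tx": 0.0027,"ty": -0.0033,"tz": 0,"spin": 3.2},{"tx": 0.0055,"ty": -0.0065,"tz": 0,"spin": 6.3},{"tx": 0.0085,"ty": -0.0095,"tz": 0,"spin": 9.5},{"tx": 0.0117,"ty": -0.0124,"tz": 0,"spin": 12.6},{"tx": 0.0151,"ty": -0.015,"tz": 0,"spin": 15.8},{"tx": 0.0185,"ty": -0.0175,"tz": 0,"spin": 18.9},{"tx": 0.0221,"ty": -0.0198,"tz": 0,"spin": 22.1},{"tx": 0.0259,"ty": -0.0219,"tz": 0,"spin": 25.2}]'

```text
t: 17.85
ee_pos: [437.5, 79.5, 33.8]
orientation: [-2.45, -1.966, 0.002]
ft_force: [-2.3, 2.3, 1.1]
width: 0.4
grasp_force: 1.4
```

```bash
python3 where.py
```

```text
17.85 tcp stop [-92.8 112.2] F stop [2.1 2.5] z 33.776870043051645
blk [-25.1  28.6] [55.6 51.8] 89.7 0.58
knob [-73.8  11.1] 74.66739086417775 angle 1.42 0.7
```

apply_moves --targets '[{"tx": 0.0021,"ty": -0.001,"tz": 0,"spin": 1.7},{"tx": 0.0042,"ty": -0.002,"tz": 0,"spin": 3.4},{"tx": 0.0063,"ty": -0.003,"tz": 0,"spin": 5.2},{"tx": 0.0085,"ty": -0.0038,"tz": 0,"spin": 6.9},{"tx": 0.0107,"ty": -0.0046,"tz": 0,"spin": 8.6},{"tx": 0.0129,"ty": -0.0053,"tz": 0,"spin": 10.3},{"tx": 0.0151,"ty": -0.006,"tz": 0,"spin": 12},{"tx": 0.0174,"ty": -0.0066,"tz": 0,"spin": 13.8}]'

```text
t: 18.8
ee_pos: [452.4, 72.8, 33.3]
orientation: [-2.196, -2.242, 0.007]
ft_force: [-8.5, 4.1, 4.5]
width: 0.3
grasp_force: 4.1
```

```bash
python3 where.py
```

```text
18.8 tcp stop [-98.2  96.8] F stop [3.4 8.8] z 33.331798383898615
blk [-24.7  28.4] [55.7 51.7] 89.8 0.71
knob [-72.9  -1.7] 72.95819402015235 angle 1.59 0.81
```

The cam is biting, at about 9 N and 1.59 rad. I'll push a little further so it's safely past 1.6.

apply_moves --targets '[{"tx": 0.001,"ty": -0.0002,"tz": 0,"spin": 1},{"tx": 0.002,"ty": -0.0003,"tz": 0,"spin": 2},{"tx": 0.003,"ty": -0.0003,"tz": 0,"spin": 3},{"tx": 0.004,"ty": -0.0003,"tz": 0,"spin": 4},{"tx": 0.005,"ty": -0.0003,"tz": 0,"spin": 4},{"tx": 0.006,"ty": -0.0003,"tz": 0,"spin": 4},{"tx": 0.0065,"ty": -0.0003,"tz": 0,"spin": 4},{"tx": 0.0065,"ty": -0.0003,"tz": 0,"spin": 4}]'

```text
t: 19.75
ee_pos: [457.5, 71.8, 33.2]
orientation: [-2.116, -2.315, 0.01]
ft_force: [-10.1, -3.6, 7.4]
width: 0.7
grasp_force: 5.3
```

```bash
python3 where.py
```

```text
19.75 tcp stop [-98.9  91.7] F stop [-4.4  9.7] z 33.15259420302902
blk [-24.9  28.4] [51.9 55.9] 0.7 0.87
blk [-47.5  49. ] [136.3 138.4] 89.7 0.39
knob [-73.6  -9. ] 74.14445681651333 angle 1.69 0.8
```

apply_moves --targets '[{"tx": -0.006,"ty": 0.0005,"tz": 0,"spin": 0},{"tx": -0.015,"ty": 0.001,"tz": 0,"spin": 0},{"tx": -0.025,"ty": 0.002,"tz": 0.0,"spin": 0},{"tx": -0.03,"ty": 0.002,"tz": 0.03,"spin": 0},{"tx": -0.03,"ty": 0.002,"tz": 0.07,"spin": -8},{"tx": -0.03,"ty": 0,"tz": 0.11,"spin": -16},{"tx": -0.03,"ty": 0,"tz": 0.14,"spin": -24},{"tx": -0.03,"ty": 0,"tz": 0.14,"spin": -32}]'

```text
t: 20.7
ee_pos: [434.2, 72.9, 177.5]
orientation: [2.677, 1.637, 0.012]
ft_force: [0.1, -0.2, 0.6]
width: 0.5
grasp_force: 0.0
```

```bash
python3 where.py; cp pics/last.png pics/w9.png; cp last.npz w9.npz; python3 fit.py w9 1
```

```text
20.7 tcp stop [-99.6 115. ] F stop [-0.2 -0.1] z 177.5385569201236
blk [-24.8  26.6] [52.2 54.1] 0.2 0.77
blk [-230.4   27.1] [63.6 23.9] 24.2 0.73
blk [77.3 42. ] [14.4  6.3] 67.6 0.47
knob [-74.   -8.7] 74.46160215179596 angle 1.69 0.67
c (214, 35, 162, 157) 5170.0
stop [556.68  163.675] 85.18134132445637 res med 0.5334406793117523 530
home [528.588 139.951]
pivot [474.118 148.557]
endS [543.239   4.241]
blk in stop frame ((-25.669252395629883, 26.32659912109375), (52.2314567565918, 54.06583023071289), 0.427367627620697) 0.77
blk in stop frame ((-231.20387268066406, 26.049388885498047), (63.58442306518555, 23.861072540283203), 24.444759368896484) 0.73
blk in stop frame ((76.38166046142578, 42.00920486450195), (14.359861373901367, 6.29782772064209), 67.80538177490234) 0.47
knob rel pivot [-74.957  -9.253] angle 1.6936136441243763
```

View pics/w9.png

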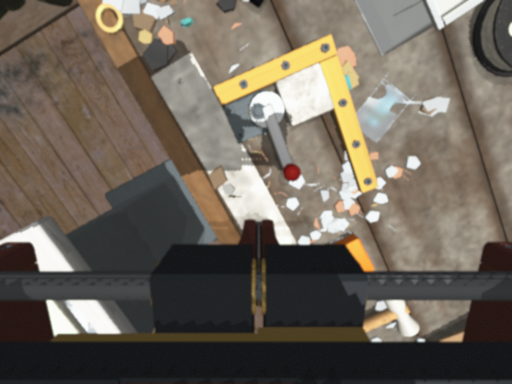

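The block at (305,95) sits flush in the corner of both fences, measured at (-25.7, 26.3). The cam at (266,107) is against it, the lever is at about 1.69 with the knob at (291,172), and the arm is clear.

```bash
python3 -c "from workcell import ctrl; print(ctrl.close_job())"
```

```text
the job is handed in; nothing more can be done
None
```

The block is pushed home, flush against both fences and held tight by the cam with the lever at about 1.69 rad; the arm is clear and the job was handed in at about 21 s.

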